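Aim the purge nozzle and set its lock nut

ROBOT

A 6-joint arm with a two-finger parallel gripper is mounted at the origin on the work surface. World frame = base frame: x ahead of the robot, y to its left, z up, the work surface at z = 0. Lengths are in m, angles in rad, forces in N, time in s.
With the tool pointing down it reaches from about 0.3 to 0.825 m from the base axis. Payload 5.4 kg.
Tool frame: the origin (TCP) lies between the finger pads; the fingertips stand 19 mm ahead of it and the grasp point (between the pads) is the TCP (manip.tip_extent is the distance from the TCP to the fingertips, in m); z points along the fingers, y is the direction in which the jaws open and shut (so a half turn about z gives the same grasp; the last joint's range is limited). The gripper opens to 92 mm and grips with 3 to 60 N. Pads are 20 mm wide; open, the fingers measure 128 mm over their backs; the gripper's body (75 mm by 189 mm) begins 69 mm behind the grasp point.
Start: joints at [0.926, 0.158, 1.597, -0, 1.386, -0.21], TCP at [0.242, 0.521, 0.234] pointing down, gripper open.
Joint ranges: [-2.91, 2.91], [-0.94, 2.29], [0.18, 2.7], [-1.29, 4.43], [0.17, 2.64], [-3, 3]. Speed limits (rad/s): [2.57, 2.57, 3.14, 3.14, 3.14, 3.14].

INTERFACE

Orientations are given as a unit quaternion [x, y, z, w].
In Python, from bench import manip, optics gives the robot as it stands.
- The arm moves only by the tool drive_tool, never from a script. Its argument "increments" is a list of rows, each a list of 3 entries, a list of its own where there are three numbers: the opening, from 0 (shut) to 1 (fully open), then the shift along the tool's x, y, z in mm, then the turn, a rotation vector about the tool's x, y, z in rad. A call has 1 to 12 rows; each row shifts and turns the commanded pose from where the row before left it, along the tool's axes as they then stand; what a row does not reach is not made up. A row lasts 1/12 s, in which the tool goes at most 41.7 mm and 7.16 degrees, less where a joint would pass 70% of its speed; a pose out of reach is approached as far as the arm can. A call with a gripper value outside its range is refused whole. The fingers move at their own pace and stop on an object; the grip force is fixed at half the most. Time passes only in rows, so rows that do not move let the fingers close. It gives the time, the measured TCP pose, the force and the opening at its end, in the units of the state.
- manip.get_state(): the state, without advancing time (a new reading comes with each control period).
- optics.capture(name): name is "scene" or "top" or "wrist"; returns (picture, depth): 420x560x3 uint8, blue, green, red; 420x560 float32, m along the optical axis (not along the pixel's ray), 0 where there is no reading.
- optics.get_calibration(name): a dict with "K" (3x3 intrinsics, pixels), "eye" and "orientation" of the camera in the world; the wrist camera has in their place "tool_from_camera" (4x4, takes a point from camera to tool coordinates, whose origin is the TCP and whose axes are the flange's). Camera axes: x right, y up, looking along -z (the intrinsics and any distortion apply to the point x, -y, -z); pixel columns grow to the right and rows downward; lengths in m; the calibration is good to about 2 mm. A picture is of the moment at which its call begins: read the wrist's pose just before it. get_calibration takes no time and is no camera call.
- manip.close_job(): hands the job in, once; it reports no verdict.
The state is a dict: "time_s": time; "qpos": joint angles; "joint_velocities": joint speeds; "effort": joint torques, N m; "position": TCP position; "eef_rot": TCP orientation; "contact_force": force on the tool from outside, world axes, zero at the start; "moment": the same for the moment, N m; "width": opening from 0.0 (shut) to 1.0 (fully open).
Only numpy, scipy, OpenCV 4.12 (cv2) and the standard library are available. Lean on these libraries where they do the work, as an engineer would, in place of code of your own. Each camera call takes 0.05 s, during which the arm holds its last target.

TASK

First swivel the purge nozzle on the analyser so that its outlet points at the red dot. Then screw the brass knurled lock nut above it clockwise until it bottoms out, and back it off a quarter turn so that it is not clamped hard; finish with the nut still gripped in the fingers, holding it there with the nozzle still facing the red dot. Leave everything else on the bench and the casing where it stands.

Things in the scene. Friction and masses are not known exactly. Their poses are not given: they have to be found in the camera images.
- analyser: Low cream analyser head fixed to the bench, about 290 x 290 mm, its flat top 50 mm above the bench. Origin: centre of its underside, directly below the upright axis shared by nozzle and nut; z up. Its place and yaw (within 0.4 rad) vary. An upright steel stud (20 mm thick, its end 154 mm above the bench, so it stands a few mm out of the top of the nut) in its middle carries first the swivelling nozzle, and above it the knurled lock nut.
- nozzle_tip (a point): Outlet (brass point) of the aluminium purge nozzle, 90 mm out from the upright axis and 66 mm above the bench. Frame: x points outwards along the nozzle (the way it faces), z up, so it turns with the nozzle. The nozzle swivels about the upright axis, 2.2 rad either way from the analyser's own +x, and stays where it is left (stiff: about 0.09 N m). Its hub is 52 mm wide, 56 to 106 mm above the bench; its arm is a bar 16 mm wide, its top at 73 mm above the bench.
- nozzle_fin (a point): Centre of the top of the blue upright thumb fin on the nozzle, 74 mm out from the axis, 114 mm above the bench; same frame as nozzle_tip. The fin is 20 mm long along the nozzle (x), 10 mm thick across it (y), and stands clear above the arm from 73 to 114 mm above the bench. Pinch it across its thickness, or push it sideways, to swivel the nozzle.
- red_dot: Red disc, 22 mm wide and 3 mm thick, fixed on top of the casing 96 to 135 mm from the upright axis: the mark that the nozzle must face. Origin: centre of its underside.
- green_dot: Green disc of the same size on the other side of the nozzle: the wrong mark. The two may be swapped.
- nut_top (a point): Centre of the top face of the brass knurled lock nut, on the upright axis. The nut is round, 44 mm wide and 30 mm high; when bottomed out its top is 146 mm and its underside 116 mm above the bench, and it rises 4 mm per turn of backing off. A white line on its top runs along this frame's x and turns with it. z up.
- nut (a joint): Turn of the lock nut in rad: 0 = bottomed out against a hard stop, growing as it is backed off (counter-clockwise seen from above); clockwise tightens. It starts 2.2 to 4.2 rad open, already on its thread, runs freely (friction about 0.06 N m), and stays where it is left. It does not drag the nozzle round.
- crucible_a: Bystander, to be left alone: small white ceramic crucible, 26 mm wide, 18 mm high, standing loose on the casing's robot-side left corner. Origin: centre of its underside.
- crucible_b: Bystander, to be left alone: the same, on the robot-side right corner. Origin: centre of its underside.
- amber_bottle: Bystander, to be left alone: amber glass bottle, 54 mm wide, 110 mm high. Origin: centre of its underside.
- sample_jar: Bystander, to be left alone: jar, 60 mm wide, 70 mm high. Origin: centre of its underside.
- wrench: Bystander, to be left alone: 150 mm wrench lying on the bench. Origin: at its middle, lengthwise.
- brush: Bystander, to be left alone: 150 mm brush lying on the bench. Origin: at its middle, lengthwise.

How it is judged:
On the way, in this order (a step that is already met when the one before it is completed fails the run):
1. the nozzle faces the red dot (y of red_dot in the frame of nozzle_tip between -0.009 and 0.009 m and x of red_dot in the frame of nozzle_tip above 0 m), for 0.2 s.
2. the lock nut is bottomed out, with the nozzle facing the red dot (all of step 1 and value of joint nut below 0.07 rad), for 0.1 s.
At the end, for the whole second after the job is handed in: The nut stands a quarter turn (1.57 rad, within 0.3) back from bottomed out, at rest and gripped by the fingers with more than 4 N, and the red dot's centre lies within 9 mm of the line along which the nozzle points (all of step 1 and value of joint nut between 1.27 and 1.87 rad and velocity of joint nut between -0.15 and 0.15 rad/s and contact force between the fingers and nut above 4 N); the arm keeps its last pose, push and grip.
It fails at once if a bystander is moved by more than 20 mm (distance of any of crucible_a, crucible_b, amber_bottle, sample_jar, wrench, brush from where it was at the start of the episode above 0.02 m).
It fails at once if a crucible is tipped over (angle between any of crucible_a, crucible_b's own z axis and vertical above 0.5 rad).
It also fails if it takes over 67 s, if anything falls off the work surface, if the arm or the gripper's body presses on something with over 40 N, if the wrist force passes 120 N, or if a joint passes its speed limit or range.

## Working session

There is one attempt and no reset: what is moved stays moved. The work goes in short steps, Python scripts to look and compute and a tool call to move; the robot and the scene stay as the last step left them, time stands still between calls to the robot, and variables do not carry over. Pictures are saved under pics/ and viewed, and the job is handed in when it is done.

Besides the shell and the picture viewer there is one more tool, called after "Call:" by a JSON object that holds its "api" and its "payload", one argument or row to a line. drive_tool: Moves the arm, as the interface text tells. Its arguments: {"type":"object","properties":{"increments":{"type":"array"}},"required":["increments"]}

```bash
mkdir -p pics
cat > h.py <<'E'
import numpy as np, cv2
from bench import manip, optics
from scipy.spatial.transform import Rotation as R
def cam(name):
    c=optics.get_calibration(name)
    if 'eye' in c:
        T=np.eye(4);T[:3,3]=c['eye'];o=np.array(c['orientation'])
        T[:3,:3]=o if o.shape==(3,3) else R.from_quat(o).as_matrix()
    else:
        s=manip.get_state();W=np.eye(4);W[:3,3]=s['position'];W[:3,:3]=R.from_quat(s['eef_rot']).as_matrix()
        T=W@np.array(c['tool_from_camera'])
    return c,np.array(c['K']),T
def ray(name,u,v,ct=None):
    c,K,T=ct or cam(name)
    d=T[:3,:3]@np.array([(u-K[0,2])/K[0,0],-(v-K[1,2])/K[1,1],-1.])
    return T[:3,3],d
def atz(name,u,v,z,ct=None):
    o,d=ray(name,u,v,ct); return o+d*(z-o[2])/d[2]
def proj(name,p,ct=None):
    c,K,T=ct or cam(name)
    q=T[:3,:3].T@(np.array(p)-T[:3,3]); return K[0,0]*q[0]/-q[2]+K[0,2], K[1,1]*-q[1]/-q[2]+K[1,2]
E
python3 - <<'E'
from h import *
for n in('top','scene','wrist'):
    ct=cam(n); im,d=optics.capture(n); cv2.imwrite(f'pics/{n}0.png',im); np.save(f'{n}0.npy',d); print(n,{k:(v if k not in('K',) else np.array(v).tolist()) for k,v in ct[0].items()})
s=manip.get_state(); print(s)
E
```

```text
top {'K': [[424.5364147473226, 0.0, 283.2372658625377], [0.0, 424.5364147473226, 213.16788772131613], [0.0, 0.0, 1.0]], 'eye': array([ 0.48558238, -0.01114594,  1.08011082]), 'orientation': array([-0.02538226,  0.01875787,  0.70716529, -0.7063435 ])}
scene {'K': [[416.93439245559995, 0.0, 285.2364109419272], [0.0, 416.93439245559995, 208.11123076179106], [0.0, 0.0, 1.0]], 'eye': array([1.09395218, 0.43492138, 0.79240853]), 'orientation': array([0.15754335, 0.3401684 , 0.83375328, 0.4053653 ])}
wrist {'K': [[308.36703150619906, 0.0, 280.5569324086608], [0.0, 308.36703150619906, 210.61223903496926], [0.0, 0.0, 1.0]], 'tool_from_camera': array([[-1.94599082e-04,  9.65436656e-01,  2.60637728e-01,
         7.36391343e-02],
       [ 9.99999675e-01, -1.62066981e-05,  8.06658194e-04,
         5.98099696e-05],
       [ 7.83001466e-04,  2.60637800e-01, -9.65436339e-01,
        -1.51044451e-01],
       [ 0.00000000e+00,  0.00000000e+00,  0.00000000e+00,
         1.00000000e+00]])}
{'time_s': 0.15, 'qpos': array([ 9.25929713e-01,  1.58944180e-01,  1.59792154e+00, -4.18444745e-05,
        1.38623337e+00, -2.10100216e-01]), 'joint_velocities': array([ 1.92422350e-03, -1.54687552e-03, -3.04786422e-03,  9.40213845e-04,
       -1.09494183e-03,  9.34962741e-05]), 'effort': array([ 1.53226238e-04, -3.85916626e+01, -3.22432888e+01,  7.00891810e-02,
        3.52379470e-02, -4.30375053e-05]), 'position': array([0.24193416, 0.52111247, 0.23283341]), 'eef_rot': array([ 2.15671324e-01,  9.76465725e-01, -6.93964745e-04, -2.93557989e-04]), 'contact_force': array([0.26800922, 0.01988063, 0.4972763 ]), 'moment': array([ 0.00586946, -0.02441064, -0.08321719]), 'width': 0.9982088150810702}
```

View pics/top0.png

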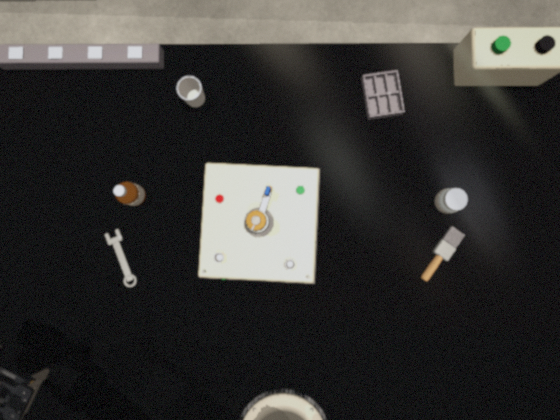

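View pics/scene0.png

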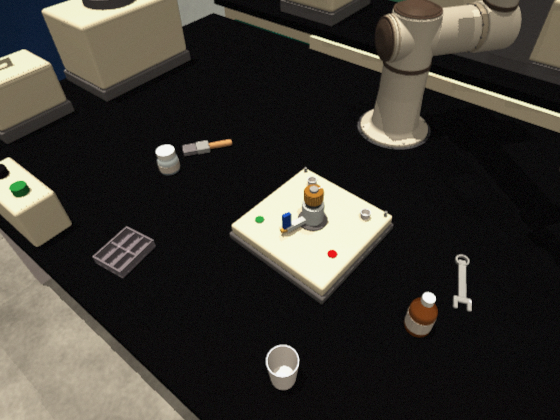

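```bash
python3 -c "
import cv2
a=cv2.imread('pics/top0.png')[160:330,200:390]
cv2.imwrite('pics/top0c.png',cv2.resize(a,None,fx=3.5,fy=3.5,interpolation=cv2.INTER_CUBIC)[:600])"
```

```text
(no output)
```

View pics/top0c.png

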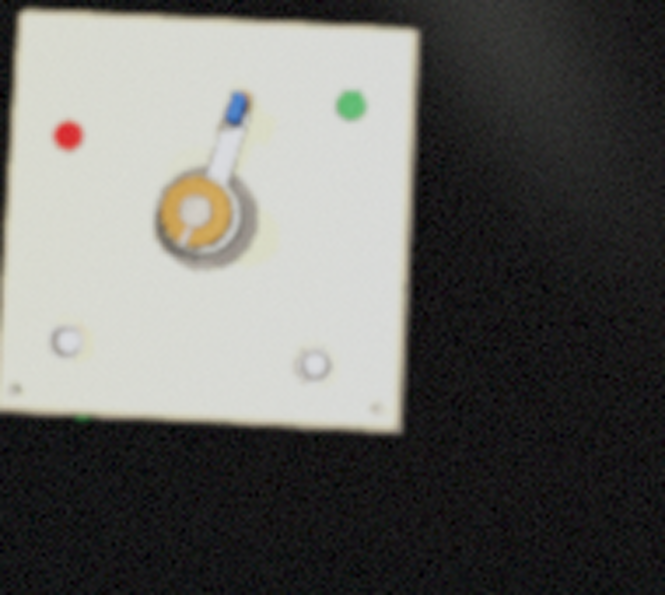

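```bash
python3 - <<'E'
from h import *
ct=cam('top'); f=lambda u,v,z:atz('top',200+u/3.5-.35,160+v/3.5-.35,z,ct)
red=f(68,135,.053);grn=f(351,105,.053);stud=f(195,211,.154);fin=f(239,103,.114);base=f(207,218,.056)
for n,p in dict(red=red,grn=grn,stud=stud,fin=fin,base=base,ca=f(67,341,.068),cb=f(315,365,.068),c1=f(20,10,.05),c2=f(420,30,.05),c3=f(402,432,.05),c4=f(-4,411,.05)).items(): print(n,p.round(4))
ax=stud
for p in(red,grn,fin):
    e=(p-ax)[:2];print(np.hypot(*e),np.arctan2(e[1],e[0]))
im=cv2.imread('pics/top0.png')
print('c',(f(20,10,.05)+f(402,432,.05))/2,(f(420,30,.05)+f(-4,411,.05))/2)
# scene cross-check
sc=cam('scene')
for n,p in dict(red=red,stud=stud,fin=fin).items(): print(n,proj('scene',p,sc))
E
python3 -c "
import cv2
a=cv2.imread('pics/scene0.png')[160:310,220:400]
cv2.imwrite('pics/scene0c.png',cv2.resize(a,None,fx=4,fy=4,interpolation=cv2.INTER_CUBIC)[:600])"
```

```text
red [0.5865 0.1545 0.053 ]
grn [ 0.607  -0.0422  0.053 ]
stud [0.5288 0.0584 0.154 ]
fin [0.6013 0.0329 0.114 ]
base [0.5285 0.0575 0.056 ]
ca [0.4445 0.1516 0.068 ]
cb [ 0.4282 -0.0168  0.068 ]
c1 [0.6748 0.1895 0.05  ]
c2 [ 0.66   -0.0907  0.05  ]
c3 [ 0.3814 -0.0766  0.05  ]
c4 [0.3958 0.2031 0.05  ]
0.11209497557784046 1.0300277460718654
0.12749523989707745 -0.9096596956719794
0.07690377974659705 -0.3388536197601981
c [0.52812283 0.05644656 0.05      ] [0.52787466 0.05621121 0.05      ]
red (np.float64(332.67646022105384), np.float64(253.87130599004303))
stud (np.float64(314.3689711027145), np.float64(188.61675198820578))
fin (np.float64(285.37455790887407), np.float64(214.55897859493865))
```

View pics/scene0c.png

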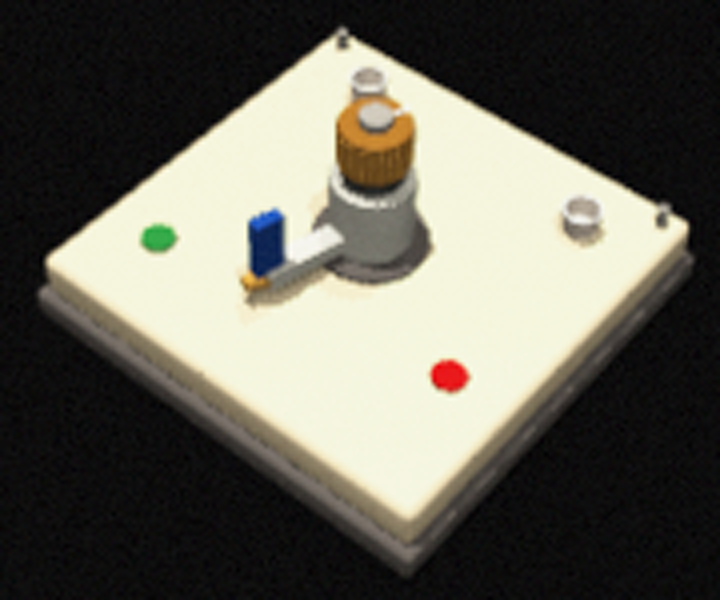

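Call:
{"api": "drive_tool", "payload": {
  "increments": [
    [1, [-33, -18, 0], [0, 0, 0]],
    [1, [-33, -18, 0], [0, 0, 0]],
    [1, [-33, -18, 0], [0, 0, 0]],
    [1, [-33, -18, 0], [0, 0, 0]],
    [1, [-33, -18, 0], [0, 0, 0]],
    [1, [-33, -18, 0], [0, 0, 0]],
    [1, [-33, -18, 0], [0, 0, 0]],
    [1, [-33, -18, 0], [0, 0, 0]],
    [1, [-33, -18, 0], [0, 0, 0]],
    [1, [-33, -18, 0], [0, 0, 0]],
    [1, [-33, -18, 0], [0, 0, 0]],
    [1, [-33, -18, 0], [0, 0, 0]]
  ]
}}

```text
time_s: 1.15
position: [0.511, 0.157, 0.2334]
eef_rot: [0.216, 0.976, 0.0, -0.0]
contact_force: [0.8, 1.1, 0.3]
width: 0.998
```

```bash
cat >> h.py <<'E'
def to(p,phi):
    s=manip.get_state();M=R.from_quat(s['eef_rot'])
    y=np.array([np.cos(phi),np.sin(phi),0]);z=np.array([0,0,-1.]);x=np.cross(y,z)
    G=R.from_matrix(np.c_[x,y,z])
    cy=M.as_matrix()[:,1]
    print('t',round(s['time_s'],2),'pos',s['position'].round(4),'phi',np.arctan2(cy[1],cy[0]).round(4),'F',s['contact_force'].round(2),'M',s['moment'].round(3),'w',round(s['width']*92,2),'q',s['qpos'].round(3))
    print('d mm',(M.inv().apply(np.array(p)-s['position'])*1000).round(2),'turn',(M.inv()*G).as_rotvec().round(4))
E
python3 - <<'E'
from h import *
to([.5984,.0335,.234],1.24)
E
```

```text
t 1.15 pos [0.511  0.157  0.2334] phi 1.1358 F [0.83 1.14 0.26] M [ 0.049  0.055 -0.002] w 91.83 q [ 0.072  0.054  1.71   0.     1.378 -1.064]
d mm [-131.31  -75.21   -0.64] turn [-0.     -0.0003 -0.1042]
```

Call:
{"api": "drive_tool", "payload": {
  "increments": [
    [1, [-32, -19, 0], [0, 0, 0]],
    [1, [-32, -19, 0], [0, 0, 0]],
    [1, [-32, -19, 0], [0, 0, 0]],
    [1, [-22, -13, 0], [0, 0, 0]],
    [1, [-10, -4, 0], [0, 0, -0.104]],
    [1, [0, 0, 0], [0, 0, 0]],
    [1, [0, 0, 0], [0, 0, 0]]
  ]
}}

```text
time_s: 1.73
position: [0.595, 0.0377, 0.2331]
eef_rot: [0.166, 0.986, 0.0, -0.001]
contact_force: [-0.2, 0.4, -1.1]
width: 0.998
```

Run:
```python
from h import *
to([.5984,.0335,.103],1.24)
ct=cam('wrist'); im,d=optics.capture('wrist'); cv2.imwrite('pics/w1.png',im)
np.save('w1T.npy',ct[2])
for p in ([.5284,.0575,.154],[.5984,.0335,.114]): print(proj('wrist',p,ct))
```

```text
t 1.73 pos [0.595  0.0377 0.2331] phi 1.2367 F [-0.16  0.37 -1.14] M [ 0.057  0.003 -0.07 ] w 91.85 q [-0.139  0.214  1.534  0.     1.394 -1.376]
d mm [ -4.71  -2.85 130.05] turn [ 0.0001 -0.0013 -0.0033]
(np.float64(276.35295542729204), np.float64(133.50819866480253))
(np.float64(277.5706894321171), np.float64(216.36766127500118))
```

View pics/w1.png

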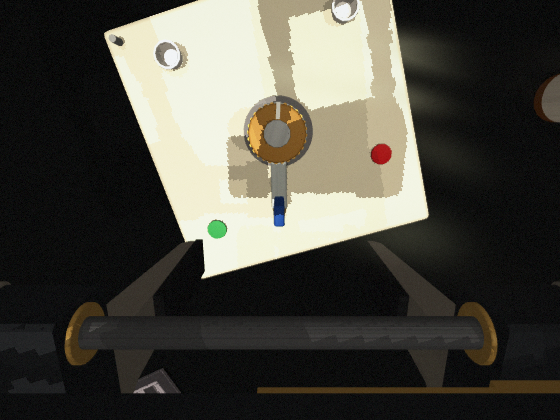

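Run:
```python
from h import *
ct=cam('wrist')
a=atz('wrist',277,133,.154,ct)
for n,p in dict(red=atz('wrist',381,154,.053,ct),stud=a,fin=atz('wrist',279,216,.114,ct)).items():
    e=(p-a)[:2];print(n,p.round(4),np.hypot(*e),np.arctan2(e[1],e[0]))
```

```text
red [0.5854 0.1541 0.053 ] 0.11143186329436429 1.0280040933004182
stud [0.5279 0.0587 0.154 ] 0.0 0.0
fin [0.5982 0.0356 0.114 ] 0.07405908336944436 -0.31788344432939153
```

Call:
{"api": "drive_tool", "payload": {
  "increments": [
    [1, [-4.7, -2.8, 20], [0, 0, 0]],
    [1, [0, 0, 35], [0, 0, 0]],
    [1, [0, 0, 35], [0, 0, 0]],
    [1, [0, 0, 28], [0, 0, 0]],
    [1, [0, 0, 12], [0, 0, 0]],
    [1, [0, 0, 0], [0, 0, 0]],
    [1, [0, 0, 0], [0, 0, 0]]
  ]
}}

```text
time_s: 2.37
position: [0.5988, 0.0343, 0.1044]
eef_rot: [0.165, 0.986, 0.0, 0.0]
contact_force: [-0.0, 0.1, 0.9]
width: 0.999
```

Run:
```python
from h import *
to([.5984,.0335,.103],1.24)
```

```text
t 2.37 pos [0.5988 0.0343 0.1044] phi 1.2403 F [-0.02  0.09  0.86] M [-0.068 -0.045  0.055] w 91.94 q [-0.144  0.349  1.637  0.     1.155 -1.384]
d mm [ 0.16 -0.9   1.35] turn [0.0001 0.0002 0.0003]
```

Call:
{"api": "drive_tool", "payload": {
  "increments": [
    [0, [0, 0, 1], [0, 0, 0]],
    [0, [0, 0, 0], [0, 0, 0]],
    [0, [0, 0, 0], [0, 0, 0]],
    [0, [0, 0, 0], [0, 0, 0]],
    [0, [0, 0, 0], [0, 0, 0]],
    [0, [0, 0, 0], [0, 0, 0]],
    [0, [0, 0, 0], [0, 0, 0]],
    [0, [0, 0, 0], [0, 0, 0]]
  ]
}}

```text
time_s: 3.03
position: [0.5988, 0.0335, 0.1026]
eef_rot: [0.165, 0.986, -0.0, -0.0]
contact_force: [0.2, 0.1, 0.7]
width: 0.445
```

Run:
```python
from h import *
to([.5984,.0335,.103],1.24)
```

```text
t 3.03 pos [0.5988 0.0335 0.1026] phi 1.2399 F [0.15 0.06 0.71] M [-0.007 -0.032  0.016] w 40.94 q [-0.145  0.351  1.638 -0.     1.153 -1.385]
d mm [ 0.41 -0.18 -0.39] turn [-0.     -0.     -0.0001]
```

Fingers are still closing (about 77 mm/s).

Call:
{"api": "drive_tool", "payload": {
  "increments": [
    [0, [0, 0, 0], [0, 0, 0]],
    [0, [0, 0, 0], [0, 0, 0]],
    [0, [0, 0, 0], [0, 0, 0]],
    [0, [0, 0, 0], [0, 0, 0]],
    [0, [0, 0, 0], [0, 0, 0]],
    [0, [0, 0, 0], [0, 0, 0]],
    [0, [0, 0, 0], [0, 0, 0]],
    [0, [0, 0, 0], [0, 0, 0]]
  ]
}}

```text
time_s: 3.7
position: [0.5989, 0.0336, 0.1026]
eef_rot: [0.165, 0.986, 0.0, 0.0]
contact_force: [-0.1, 0.4, -0.6]
width: 0.106
```

Run:
```python
from h import *
to([.5984,.0335,.103],1.24)
# arc plan: pivot turn in tool frame per row, dth about axis, starting relative pose
ax=np.array([.528,.058]); s=manip.get_state(); y=R.from_quat(s['eef_rot']).as_matrix()
r=s['position'][:2]-ax; print('r',np.hypot(*r),'ang',np.arctan2(r[1],r[0]))
th=0.1; c=np.array([[np.cos(th),-np.sin(th)],[np.sin(th),np.cos(th)]])
d=c@r-r; d3=np.array([*d,0]); print('per row 0.1:',y.T@d3*1000)
```

```text
t 3.7 pos [0.5989 0.0336 0.1026] phi 1.24 F [-0.05  0.44 -0.56] M [ 0.119 -0.124  0.05 ] w 9.79 q [-0.145  0.351  1.638  0.     1.152 -1.385]
d mm [ 0.45 -0.29 -0.42] turn [0.0001 0.0001 0.    ]
r 0.07498716598624726 ang -0.33107070777458525
per row 0.1: [3.72328563e-01 7.48633940e+00 1.05072284e-03]
```

Call:
{"api": "drive_tool", "payload": {
  "increments": [
    [0, [0.2, 3.75, 0], [0, 0, -0.05]],
    [0, [0.37, 7.49, 0], [0, 0, -0.1]],
    [0, [0.37, 7.49, 0], [0, 0, -0.1]],
    [0, [0.37, 7.49, 0], [0, 0, -0.1]],
    [0, [0.37, 7.49, 0], [0, 0, -0.1]],
    [0, [0.37, 7.49, 0], [0, 0, -0.1]],
    [0, [0.37, 7.49, 0], [0, 0, -0.1]],
    [0, [0.37, 7.49, 0], [0, 0, -0.1]],
    [0, [0.37, 7.49, 0], [0, 0, -0.1]],
    [0, [0.37, 7.49, 0], [0, 0, -0.1]],
    [0, [0.37, 7.49, 0], [0, 0, -0.1]],
    [0, [0.37, 7.49, 0], [0, 0, -0.1]]
  ]
}}

```text
time_s: 4.7
position: [0.579, 0.1122, 0.1026]
eef_rot: [-0.401, 0.916, -0.001, -0.0]
contact_force: [-0.4, -3.4, -0.0]
width: 0.106
```

Run:
```python
from h import *
a=1.029
to([.528+.075*np.cos(a),.058+.075*np.sin(a),.103],a+np.pi/2)
```

```text
t 4.7 pos [0.579  0.1122 0.1026] phi 2.3952 F [-0.42 -3.45 -0.04] M [-0.462  0.034  0.102] w 9.74 q [-1.200e-02  3.280e-01  1.668e+00 -2.000e-03  1.146e+00 -2.407e+00]
d mm [ 0.95 15.9  -0.45] turn [-0.0011 -0.0013 -0.2046]
```

Call:
{"api": "drive_tool", "payload": {
  "increments": [
    [0, [0.4, 7.7, 0], [0, 0, -0.1]],
    [0, [0.4, 7.7, 0], [0, 0, -0.105]],
    [0, [0, 0, 0], [0, 0, 0]],
    [0, [0, 0, 0], [0, 0, 0]],
    [0, [0, 0, 0], [0, 0, 0]]
  ]
}}

```text
time_s: 5.12
position: [0.567, 0.1212, 0.1025]
eef_rot: [-0.489, 0.872, -0.001, -0.0]
contact_force: [0.0, -4.8, -0.6]
width: 0.105
```

Run:
```python
from h import *
a=1.029
to([.528+.075*np.cos(a),.058+.075*np.sin(a),.103],a+np.pi/2)
im,d=optics.capture('top'); cv2.imwrite('pics/top2.png',im)
im,d=optics.capture('wrist'); cv2.imwrite('pics/w2.png',im)
```

```text
t 5.12 pos [0.567  0.1212 0.1025] phi 2.5925 F [ 0.03 -4.82 -0.59] M [-0.724 -0.022  0.268] w 9.69 q [ 3.000e-03  3.050e-01  1.697e+00 -2.000e-03  1.140e+00 -2.589e+00]
d mm [-0.77  0.82 -0.46] turn [-0.0006 -0.0013 -0.0073]
```

View pics/w2.png

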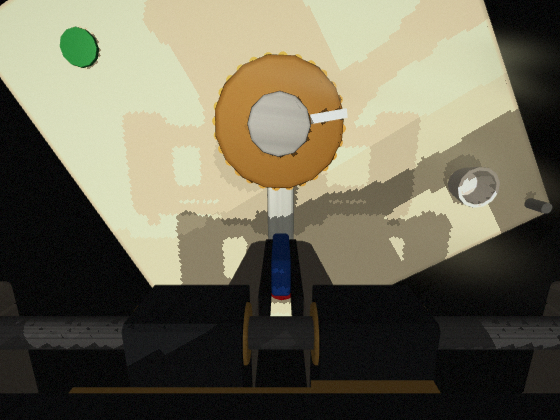

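Call:
{"api": "drive_tool", "payload": {
  "increments": [
    [0, [0, 0.8, 0], [0, 0, -0.007]],
    [0, [0, 0, 0], [0, 0, 0]],
    [0, [0, 0, 0], [0, 0, 0]],
    [0.68, [0, 0, 0], [0, 0, 0]],
    [0.68, [0, 0, 0], [0, 0, 0]],
    [0.68, [0, 0, 0], [0, 0, 0]],
    [0.68, [0, 0, -8], [0, 0, 0]],
    [0.68, [0, 0, -20], [0, 0, 0]],
    [0.68, [0, 0, -30], [0, 0, 0]],
    [0.68, [0, 0, -30], [0, 0, 0]],
    [0.68, [0, 0, 0], [0, 0, 0]],
    [0.68, [0, 0, 0], [0, 0, 0]]
  ]
}}

```text
time_s: 6.22
position: [0.5677, 0.1229, 0.1937]
eef_rot: [-0.493, 0.87, -0.001, 0.003]
contact_force: [-0.9, -0.5, 0.1]
width: 0.68
```

Run:
```python
from h import *
to([.528,.058,.134],2.85)
im,d=optics.capture('wrist'); cv2.imwrite('pics/w3.png',im)
im,d=optics.capture('scene'); cv2.imwrite('pics/s3.png',cv2.resize(im[160:310,220:400],None,fx=4,fy=4,interpolation=cv2.INTER_CUBIC))
```

```text
t 6.22 pos [0.5677 0.1229 0.1937] phi 2.6019 F [-0.92 -0.47  0.08] M [ 0.151  0.054 -0.019] w 62.6 q [ 0.005  0.201  1.629  0.     1.306 -2.597]
d mm [76.25  1.04 59.44] turn [-0.0049  0.0026 -0.2481]
```

View pics/w3.png

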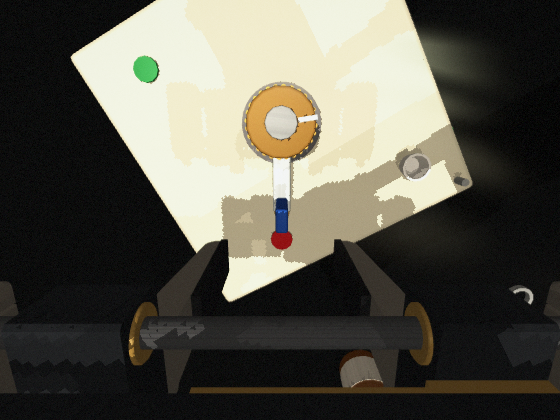

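View pics/s3.png

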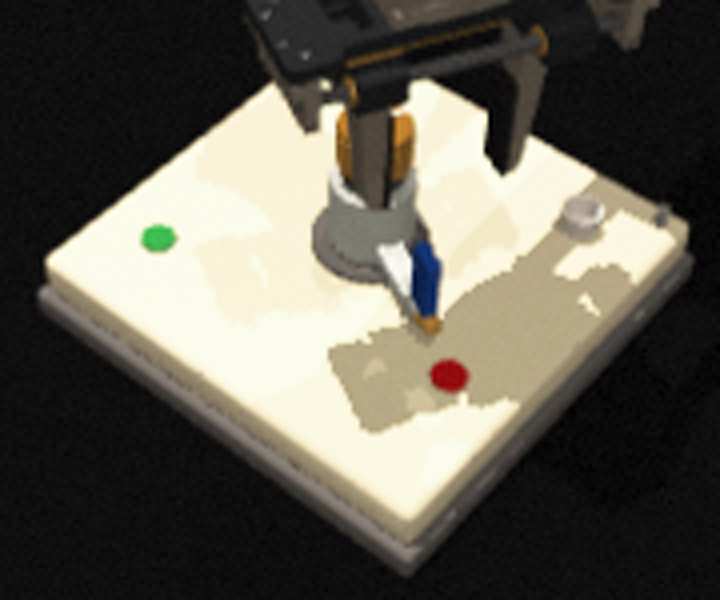

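Run:
```python
from h import *
ct=cam('wrist'); a=atz('wrist',281,122.5,.154,ct); print(a)
to([.528,.058,.194],2.70)
```

```text
[0.52591939 0.05772019 0.154     ]
t 6.32 pos [0.5656 0.1227 0.1901] phi 2.6018 F [ 0.03  0.19 -1.28] M [ 0.069 -0.002 -0.03 ] w 62.46 q [ 0.005  0.204  1.633  0.     1.306 -2.597]
d mm [74.84 -0.99 -3.86] turn [ 0.001  -0.0003 -0.0982]
```

Call:
{"api": "drive_tool", "payload": {
  "increments": [
    [0.68, [25, 0, 0], [0, 0, 0]],
    [0.68, [25, 0, 0], [0, 0, 0]],
    [0.68, [18, -1, 0], [0, 0, 0]],
    [0.68, [7, 0, 0], [0, 0, -0.098]],
    [0.68, [0, 0, 0], [0, 0, 0]],
    [0.68, [0, 0, 0], [0, 0, 0]],
    [0.68, [0, 0, 0], [0, 0, 0]]
  ]
}}

```text
time_s: 6.9
position: [0.5281, 0.0582, 0.1898]
eef_rot: [-0.534, 0.845, 0.001, -0.0]
contact_force: [0.4, 0.2, 0.5]
width: 0.68
```

Run:
```python
from h import *
to([.528,.058,.134],2.7)
im,d=optics.capture('wrist'); cv2.imwrite('pics/w4.png',im)
print(proj('wrist',[.528,.058,.154]))
```

```text
t 6.9 pos [0.5281 0.0582 0.1898] phi 2.6981 F [0.43 0.24 0.51] M [ 0.089  0.077 -0.076] w 62.54 q [-0.118  0.084  1.767  0.     1.292 -2.816]
d mm [ 2.10e-01 -3.00e-02  5.58e+01] turn [ 0.0015 -0.0002 -0.0019]
(np.float64(280.25065717155087), np.float64(244.19293839728812))
```

View pics/w4.png

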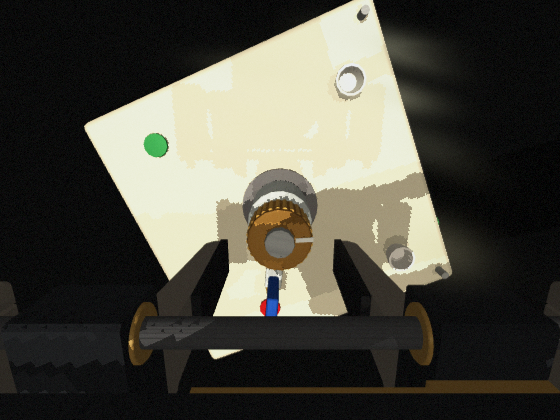

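Call:
{"api": "drive_tool", "payload": {
  "increments": [
    [0.68, [0.2, 0, 18], [0, 0, 0]],
    [0.68, [0, 0, 20], [0, 0, 0]],
    [0.68, [0, 0, 13], [0, 0, 0]],
    [0.68, [0, 0, 4.8], [0, 0, 0]],
    [0, [0, 0, 0], [0, 0, 0]],
    [0, [0, 0, 0], [0, 0, 0]],
    [0, [0, 0, 0], [0, 0, 0]],
    [0, [0, 0, 0], [0, 0, 0]],
    [0, [0, 0, 0], [0, 0, 0]],
    [0, [0, 0, 0], [0, 0, 0]]
  ]
}}

```text
time_s: 7.78
position: [0.5289, 0.0577, 0.1359]
eef_rot: [-0.535, 0.845, -0.0, 0.001]
contact_force: [-1.6, 1.1, 3.8]
width: 0.474
```

Run:
```python
from h import *
to([.528,.058,.134],2.7)
im,d=optics.capture('wrist'); cv2.imwrite('pics/w5.png',im)
```

```text
t 7.78 pos [0.5289 0.0577 0.1359] phi 2.7 F [-1.6   1.13  3.84] M [ 0.35   0.289 -0.016] w 43.6 q [-1.190e-01  1.440e-01  1.815e+00  1.000e-03  1.181e+00 -2.819e+00]
d mm [0.13 0.97 1.87] turn [-0.0013  0.001  -0.    ]
```

View pics/w5.png

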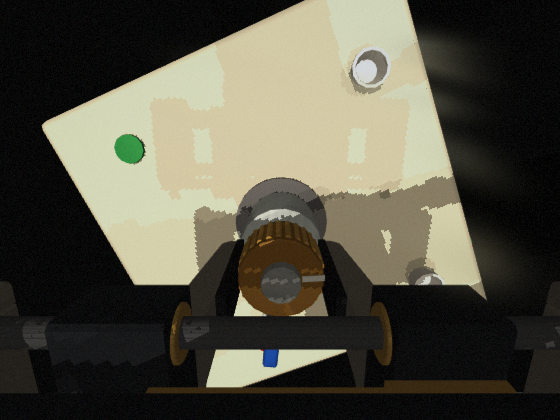

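Call:
{"api": "drive_tool", "payload": {
  "increments": [
    [0, [0, 0, 0], [0, 0, 0.05]],
    [0, [0, 0, 0.08], [0, 0, 0.12]],
    [0, [0, 0, 0.08], [0, 0, 0.12]],
    [0, [0, 0, 0.08], [0, 0, 0.12]],
    [0, [0, 0, 0.08], [0, 0, 0.12]],
    [0, [0, 0, 0.08], [0, 0, 0.12]],
    [0, [0, 0, 0.08], [0, 0, 0.12]],
    [0, [0, 0, 0.08], [0, 0, 0.12]],
    [0, [0, 0, 0.08], [0, 0, 0.12]],
    [0, [0, 0, 0.08], [0, 0, 0.12]],
    [0, [0, 0, 0.08], [0, 0, 0.12]],
    [0, [0, 0, 0.08], [0, 0, 0.12]]
  ]
}}

```text
time_s: 8.83
position: [0.529, 0.0575, 0.1349]
eef_rot: [0.123, 0.992, 0.0, 0.001]
contact_force: [-0.8, 1.9, 4.8]
width: 0.474
```

Run:
```python
from h import *
to([.528,.058,.133],2.7)
im,d=optics.capture('wrist'); cv2.imwrite('pics/w6.png',im[160:360,180:400])
```

```text
t 8.83 pos [0.529  0.0575 0.1349] phi 1.3242 F [-0.79  1.9   4.78] M [0.203 0.291 0.027] w 43.58 q [-0.119  0.146  1.815  0.     1.179 -1.443]
d mm [1.11 0.25 1.95] turn [-9.0000e-04  1.6000e-03 -1.3758e+00]
```

View pics/w6.png

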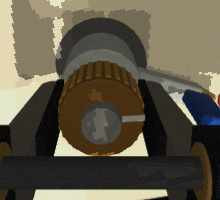

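Call:
{"api": "drive_tool", "payload": {
  "increments": [
    [0, [0, 0, 0.08], [0, 0, 0.12]],
    [0, [0, 0, 0.08], [0, 0, 0.12]],
    [0, [0, 0, 0.08], [0, 0, 0.12]],
    [0, [0, 0, 0.08], [0, 0, 0.12]],
    [0, [0, 0, 0.08], [0, 0, 0.12]],
    [0, [0, 0, 0.08], [0, 0, 0.12]]
  ]
}}

```text
time_s: 9.38
position: [0.5289, 0.0574, 0.1345]
eef_rot: [0.464, 0.886, 0.0, 0.001]
contact_force: [-1.6, 1.6, 6.1]
width: 0.474
```

Run:
```python
from h import *
to([.528,.058,.133],2.7)
```

```text
t 9.38 pos [0.5289 0.0574 0.1345] phi 0.6049 F [-1.63  1.57  6.1 ] M [0.113 0.444 0.044] w 43.62 q [-0.119  0.146  1.816 -0.     1.178 -0.724]
d mm [ 1.04 -0.41  1.47] turn [-6.0000e-04  1.7000e-03 -2.0951e+00]
```

Call:
{"api": "drive_tool", "payload": {
  "increments": [
    [0, [0, 0, 0.05], [0, 0, 0.08]],
    [0, [0, 0, 0.05], [0, 0, 0.08]],
    [0, [0, 0, 0.05], [0, 0, 0.08]]
  ]
}}

```text
time_s: 9.63
position: [0.5288, 0.0574, 0.1343]
eef_rot: [0.566, 0.824, 0.0, 0.001]
contact_force: [-1.6, 1.2, 5.7]
width: 0.472
```

Run:
```python
from h import *
to([.528,.058,.133],2.7)
```

```text
t 9.63 pos [0.5288 0.0574 0.1343] phi 0.3669 F [-1.58  1.24  5.66] M [0.106 0.448 0.073] w 43.44 q [-0.119  0.147  1.816 -0.     1.178 -0.486]
d mm [ 0.88 -0.57  1.29] turn [-4.0000e-04  1.5000e-03 -2.3331e+00]
```

Call:
{"api": "drive_tool", "payload": {
  "increments": [
    [0, [0, 0, 0.05], [0, 0, 0.08]],
    [0, [0, 0, 0.05], [0, 0, 0.08]],
    [0, [0, 0, 0.05], [0, 0, 0.08]]
  ]
}}

```text
time_s: 9.88
position: [0.5288, 0.0574, 0.1342]
eef_rot: [0.661, 0.751, 0.0, 0.001]
contact_force: [-2.1, 1.3, 6.5]
width: 0.469
```

Run:
```python
from h import *
to([.528,.058,.133],2.7)
```

```text
t 9.88 pos [0.5288 0.0574 0.1342] phi 0.1269 F [-2.14  1.29  6.46] M [0.138 0.553 0.087] w 43.1 q [-0.119  0.147  1.816 -0.     1.178 -0.246]
d mm [ 0.71 -0.74  1.16] turn [-2.0000e-04  1.6000e-03 -2.5731e+00]
```

Run:
```python
from h import *
im,d=optics.capture('wrist'); cv2.imwrite('pics/w7.png',cv2.resize(im[160:360,180:400],None,fx=2,fy=2))
```

```text
(no output)
```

View pics/w7.png

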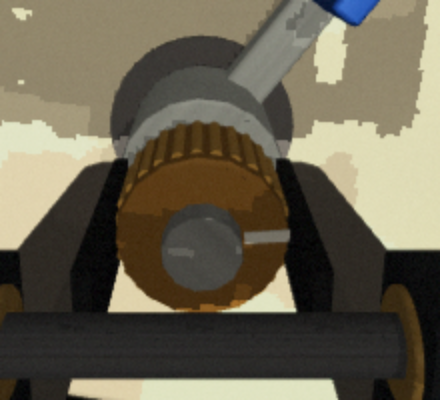

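Call:
{"api": "drive_tool", "payload": {
  "increments": [
    [0, [0, 0, 0.05], [0, 0, 0.08]],
    [0, [0, 0, 0.05], [0, 0, 0.08]],
    [0, [0, 0, 0.05], [0, 0, 0.08]]
  ]
}}

```text
time_s: 10.18
position: [0.5288, 0.0574, 0.134]
eef_rot: [0.746, 0.666, 0.0, 0.0]
contact_force: [-1.6, 0.5, 5.6]
width: 0.472
```

Run:
```python
from h import *
to([.528,.058,.133],2.7)
```

```text
t 10.18 pos [0.5288 0.0574 0.134 ] phi -0.1131 F [-1.56  0.52  5.58] M [0.145 0.563 0.038] w 43.39 q [-0.119  0.147  1.816 -0.     1.178 -0.006]
d mm [ 0.52 -0.84  0.98] turn [ 0.0000e+00  1.4000e-03 -2.8131e+00]
```

Call:
{"api": "drive_tool", "payload": {
  "increments": [
    [0, [0, 0, 0.05], [0, 0, 0.08]],
    [0, [0, 0, 0.05], [0, 0, 0.08]],
    [0, [0, 0, 0.05], [0, 0, 0.08]]
  ]
}}

```text
time_s: 10.43
position: [0.5287, 0.057, 0.1339]
eef_rot: [0.82, 0.573, -0.0, 0.001]
contact_force: [-1.8, 1.9, 6.3]
width: 0.47
```

Run:
```python
from h import *
to([.528,.058,.133],2.7)
```

```text
t 10.43 pos [0.5287 0.057  0.1339] phi -0.3506 F [-1.79  1.95  6.32] M [0.392 0.505 1.037] w 43.26 q [-0.119  0.147  1.816 -0.002  1.178  0.232]
d mm [ 0.76 -0.98  0.89] turn [-2.1000e-03  2.0000e-03 -3.0506e+00]
```

Call:
{"api": "drive_tool", "payload": {
  "increments": [
    [0, [0, 0, 0.05], [0, 0, 0.08]],
    [0, [0, 0, 0.05], [0, 0, 0.08]],
    [0, [0, 0, 0.05], [0, 0, 0.08]]
  ]
}}

```text
time_s: 10.68
position: [0.5287, 0.0573, 0.1337]
eef_rot: [0.882, 0.471, 0.0, 0.001]
contact_force: [-1.7, 3.8, 5.1]
width: 0.472
```

Run:
```python
from h import *
to([.528,.058,.133],2.7)
im,d=optics.capture('wrist'); cv2.imwrite('pics/w8.png',cv2.resize(im[160:360,180:400],None,fx=2,fy=2))
```

```text
t 10.68 pos [0.5287 0.0573 0.1337] phi -0.5906 F [-1.67  3.78  5.11] M [0.563 0.319 0.918] w 43.39 q [-1.190e-01  1.470e-01  1.816e+00 -1.000e-03  1.177e+00  4.720e-01]
d mm [ 0.17 -0.96  0.71] turn [ 7.0000e-04 -1.9000e-03  2.9926e+00]
```

View pics/w8.png

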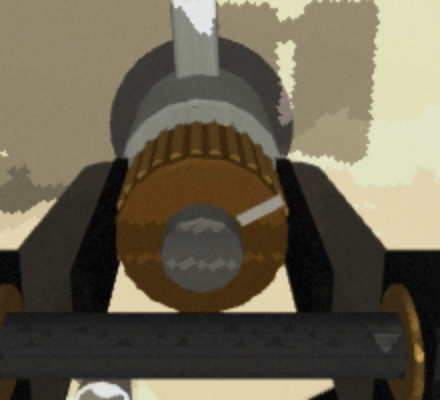

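Call:
{"api": "drive_tool", "payload": {
  "increments": [
    [0, [0, 0, 0], [0, 0, 0]],
    [0, [0, 0, 0], [0, 0, -0.06]],
    [0, [0, 0, -0.08], [0, 0, -0.12]],
    [0, [0, 0, -0.08], [0, 0, -0.12]],
    [0, [0, 0, -0.08], [0, 0, -0.12]],
    [0, [0, 0, -0.08], [0, 0, -0.12]],
    [0, [0, 0, -0.08], [0, 0, -0.12]],
    [0, [0, 0, -0.08], [0, 0, -0.12]],
    [0, [0, 0, -0.08], [0, 0, -0.12]],
    [0, [0, 0, -0.08], [0, 0, -0.12]],
    [0, [0, 0, -0.08], [0, 0, -0.12]],
    [0, [0, 0, -0.08], [0, 0, -0.12]]
  ]
}}

```text
time_s: 11.73
position: [0.529, 0.0574, 0.1345]
eef_rot: [0.432, 0.902, 0.0, 0.001]
contact_force: [-2.5, 1.7, 4.5]
width: 0.472
```

Call:
{"api": "drive_tool", "payload": {
  "increments": [
    [0, [0, 0, -0.08], [0, 0, -0.12]],
    [0, [0, 0, -0.08], [0, 0, -0.12]],
    [0, [0, 0, -0.04], [0, 0, -0.08]],
    [0, [0, 0, 0], [0, 0, 0]],
    [0, [0, 0, 0], [0, 0, 0]],
    [0, [0, 0, 0], [0, 0, 0]]
  ]
}}

```text
time_s: 12.23
position: [0.529, 0.0575, 0.1347]
eef_rot: [0.286, 0.958, 0.0, 0.001]
contact_force: [-2.2, 1.9, 5.3]
width: 0.471
```

Run:
```python
from h import *
to([.528,.058,.133],2.7)
im,d=optics.capture('wrist'); cv2.imwrite('pics/w9.png',cv2.resize(im[160:360,180:400],None,fx=2,fy=2))
im,d=optics.capture('scene'); cv2.imwrite('pics/s9.png',cv2.resize(im[160:310,220:400],None,fx=4,fy=4,interpolation=cv2.INTER_CUBIC))
```

```text
t 12.23 pos [0.529  0.0575 0.1347] phi 0.9908 F [-2.2   1.89  5.31] M [0.276 0.311 0.033] w 43.37 q [-0.119  0.146  1.815  0.     1.178 -1.11 ]
d mm [ 1.16 -0.14  1.74] turn [-6.0000e-04  1.9000e-03 -1.7092e+00]
```

View pics/w9.png

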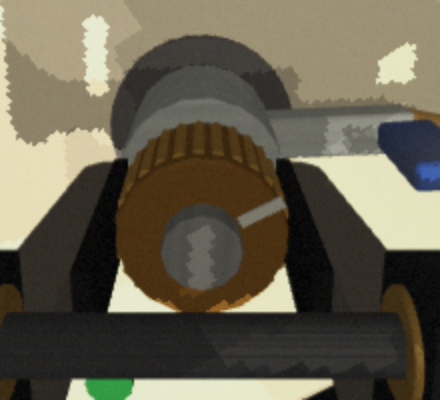

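View pics/s9.png

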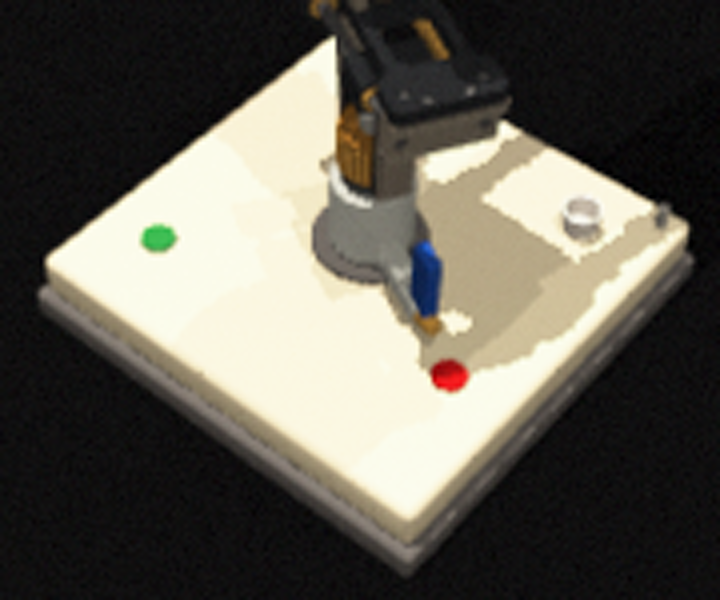

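Run:
```python
from h import *
print(manip.close_job())
to([.528,.058,.133],2.7)
```

```text
the job is handed in; nothing more can be done
None
the job is handed in; nothing more can be done
```

The nozzle now faces the red dot, and the nut is a quarter turn back from its stop, still gripped. I handed the job in at about 12.3 s of the 67 s allowed; no verdict was reported.

- **Nozzle:** I pinched the blue fin and swivelled it about 1.36 rad. In the wrist picture after release, the stud, fin and red dot lay in one line. A later scene picture showed the nozzle unmoved.
- **Bottoming out:** I turned the nut clockwise in a single grip. After about 2.9 rad the wrist moment jumped from about 0.05 to 1 N m, and the white line slipped by roughly 0.4 rad in the fingers. I took this as the hard stop; the joint value itself could not be read.
- **Backing off:** I turned it back by 1.58 rad, measured at the tool. The white line kept its place relative to the fingers, so it did not slip on the way back.
- **Final state:** The fingers are closed on the nut at a 43.4 mm opening, with the grip command still on. The finger contact force was not measured directly, only the fixed half-strength grip setting.

The nut ended about 1 mm off the measured axis position and the wrist read about 6 N. No measurement disagreed, and I saw no contact with the crucibles or other bystanders.

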